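# Click the bit cassette into its bench dock

## Robot

A 7-joint arm with a two-finger parallel gripper is mounted at the origin on a cart in front of the work surface, level with it; the furniture and walls round the work are solid. World frame = base frame: x ahead of the robot, y to its left, z up, the work surface at z = 0. Lengths are in m, angles in rad, forces in N, time in s.
With the tool pointing down it reaches from about 0.425 to 1.025 m from the base axis. Payload 3.6 kg.
Tool frame: the origin (TCP) lies midway between the tips of the shut fingers; the grasp point (between the pads) lies behind it (arm.grip_point_offset is the z of the grasp point in the tool frame, in m); z points along the fingers, y is the direction in which the jaws open and shut (so a half turn about z gives the same grasp; the last joint's range is limited). The gripper opens to 85 mm and grips with 20 to 120 N. Pads are 22 mm wide; open, the fingers measure 114 mm over their backs; the gripper's body (76 mm by 85 mm) begins 54 mm behind the grasp point. The pads swing forward as they close: fully open they stand 13 mm farther back than shut.
Start: joints at [-1.248, 0.591, 0.048, 1.609, -0.033, 0.943, -0.034], TCP at [0.293, 0.663, 0.231] pointing down, gripper open.
Joint ranges: [-2.69, 2.69], [-0.47, 2.24], [-1.27, 1.36], [0.19, 2.51], [-1.53, 4.68], [0.08, 2.07], [-3.09, 3.09]. Speed limits (rad/s): [2.57, 2.57, 3.14, 3.14, 3.14, 3.14, 3.14].

## Interface

Orientations are given as a rotation vector (axis times angle).
In Python, from station import arm, imaging, hand_in gives the robot as it stands.
- The arm moves only by the tool arm_command, never from a script. Its argument "increments" is a list of rows, each a list of 7 numbers: the gripper command: -1 is shut, 1 is fully open, values between are in proportion, then the shift along the tool's x, y, z in m, then the turn, a rotation vector about the tool's x, y, z in rad. In form: [[claw, tx, ty, tz, ax, ay, az], ...]. A call has 1 to 10 rows; each row is the pose to reach, as a shift and turn from the pose measured when the call began, along the tool's axes at that moment; what a row does not reach only later rows make up. A row lasts 1/12 s, in which the tool goes at most 41.7 mm and 7.16 degrees, less where a joint would pass 70% of its speed; a pose out of reach is approached as far as the arm can. A call with a gripper value outside its range is refused whole. The fingers move at their own pace and stop on an object; the grip force is fixed at half the most. Time passes only in rows, so rows that repeat a pose let the fingers close. It gives the time, the measured TCP pose, the force and the opening at its end, in the units of the state.
- arm.state(): the state, without advancing time (a new reading comes with each control period).
- imaging.camera(name): name is "side" or "top" or "wrist"; returns a dict with "image" (420x560x3 uint8, red, green, blue), "mtx" (3x3 intrinsics, pixels), "R" (3x3) and "t" (3): a world point X has camera coordinates R X + t; the wrist camera has in their place "mount" (4x4, takes a point from camera to tool coordinates, whose origin is the TCP and whose axes are the flange's). Camera axes: x right, y down, z forward; pixel columns grow to the right and rows downward; lengths in m; the calibration is good to about 2 mm. The wrist camera is an equidistant fisheye: a pixel r from the principal point sees the ray r / f radians off the axis. A picture is of the moment at which its call begins: read the wrist's pose just before it. There is no depth.
- hand_in(): hands the job in, once; it reports no verdict.
The state is a dict: "time": time; "qpos": joint angles; "dq": joint speeds; "effort": joint torques, N m; "eef_pos": TCP position; "tool_rot": TCP orientation; "force": force on the tool from outside, world axes, zero at the start; "ft_torque": the same for the moment, N m; "gripper_width": opening from 0.0 (shut) to 1.0 (fully open).
Only numpy, scipy, OpenCV 4.12 (cv2) and the standard library are available. Lean on these libraries where they do the work, as an engineer would, in place of code of your own. Each camera call takes 0.05 s, during which the arm holds its last target.

## Task

Pick up the grey driver-bit cassette and push it, bits up, down into the aluminium dock on the bench until the dock's sprung side ball clicks into the cassette's notch and holds it, then let go. How deep that is cannot be seen, so go by feel: press no harder than the click needs (about 1 kg of push), for 4 kg on the dock would break it, and leave the tape measure and the plywood offcut where they lie.

Things in the scene. Friction and masses are not known exactly. Their poses are not given: they have to be found in the camera images.
- cassette: Loose grey plastic bit cassette, upright on the bench: block 56 mm long (x), 22 thick (y), 107 tall (z), with five steel bits 12 mm above its top; about 160 g (x 0.8 to 1.3). Origin: centre of underside. Same after a half turn about z. A rounded notch 4 mm deep, 36 mm above the underside, crosses both end faces; below it both ends taper, from 56 to 47 mm over the lowest 11 mm.
- cassette_grip (a point): Point on the cassette's axis 93 mm above its underside: grip here across the 22 mm thickness, so that the fingertips (at least 72 mm above the underside) stay clear of the dock. Axes as the cassette's.
- dock: Aluminium dock screwed to the bench, 84 mm long (x), 41 wide (y), 76 tall, on a steel foot 118 mm long. Origin: centre of its underside, on the bench. Inside is a rubber-faced seat whose height was adjusted: its top lies 44 to 68 mm below the mouth, not measured, fixed under the hand. The cassette must stand on it to within about 1 mm. Over 40 N on the dock breaks it.
- dock_mouth (a point): Centre of the mouth of the dock's open-topped bay, 76 mm above the bench; axes as the dock's (z up). The bay, 57.4 mm (x) by 25 mm (y), goes straight down: 0.7 and 1.5 mm clearance each side of the cassette; its inner top edges are rounded by 4 mm.
- detent_ball (a joint): Steel ball (8 mm) in the bay's +x end wall, 36 mm above the seat, m: 0 = sprung out 4 mm into the bay; 0.002 to 0.004 = pressed back while the cassette's foot passes; under 0.0012 again in the notch. Spring 7 N + 1.2 N/mm. Passing takes a push of up to 12 N, from underside about 33 mm to 1 mm above the seat; then the seat stops it (12 N/mm, hard after 2 mm).
- tape_measure: Tape measure lying on the bench, 68x94x49 mm, a bystander; origin under its centre.
- offcut_ply: Plywood offcut, 66x130x18 mm, a bystander; origin under its centre.
Things that resemble listed ones, but are neither listed nor needed, are in the scene too. Of the things that look like the cassette, the larger one is meant.

How it is judged:
On the way:
1. the cassette is lifted off the bench (height (world z) of cassette above 0.05 m), for 0.1 s.
At the end, for the whole second after the job is handed in: The cassette stands bits up in the dock's bay, its underside less than 34.5 mm above the bench and within 4 mm of the dock's axis, within 0.06 rad of upright and 0.1 rad of the bay's direction, the side ball sprung out again into the notch (pressed back less than 1.2 mm), at rest and released (z of cassette in the frame of dock below 0.0345 m and horizontal distance between cassette and dock below 0.004 m and angle between the z axis of cassette and the z axis of dock, either way round below 0.06 rad and angle between the x axis of cassette and the x axis of dock, either way round below 0.1 rad and value of joint detent_ball below 0.0012 m and linear speed of cassette below 0.01 m/s); the robot touches nothing.
It fails at once if more than 40 N on the dock (contact force between dock and anything else above 40 N).
It fails at once if the tape measure is moved more than 20 mm (distance of tape_measure from where it was at the start of the episode above 0.02 m).
It fails at once if the plywood offcut is moved more than 20 mm (distance of offcut_ply from where it was at the start of the episode above 0.02 m).
It also fails if it takes over 42 s, if anything falls off the work surface, if the arm or the gripper's body presses on something with over 40 N, if the wrist force passes 120 N, or if a joint passes its speed limit or range.

## Working session

There is one attempt and no reset: what is moved stays moved. The work goes in short steps, Python scripts to look and compute and a tool call to move; the robot and the scene stay as the last step left them, time stands still between calls to the robot, and variables do not carry over. Pictures are saved under pics/ and viewed, and the job is handed in when it is done.

Besides the shell and the picture viewer there is one more tool, called in YAML: its name, and indented under it one key for each argument. arm_command: Moves the arm, as the interface text tells. Its arguments: {"type":"object","properties":{"increments":{"type":"array"}},"required":["increments"]}

```bash
ls; mkdir -p pics
python3 - <<'E'
from station import arm, imaging
import cv2
s=arm.state(); print(s, arm.grip_point_offset)
for n in ["side","top","wrist"]:
    c=imaging.camera(n); cv2.imwrite(f"pics/{n}0.png",c["image"][:,:,::-1])
    print(n,{k:v for k,v in c.items() if k!="image"})
E
```

```text
pics
{'time': 0.0, 'qpos': array([-1.24852687,  0.59213985,  0.04828982,  1.6098454 , -0.03331371,
        0.94267283, -0.03368612]), 'dq': array([ 4.14890276e-04,  4.79893925e-04,  2.65274450e-04, -6.55152218e-05,
        8.39804106e-04,  4.67664377e-04,  4.62347335e-04]), 'effort': array([ 2.01226808e-04, -5.48680508e+01,  1.54617794e+00, -1.98126447e+01,
        9.30927781e-03,  8.96058016e-03, -1.11113934e-06]), 'eef_pos': array([0.29247243, 0.66247943, 0.23011708]), 'tool_rot': array([-0.64817684, -3.07363322,  0.00350627]), 'force': array([ 0.39918013, -0.27460688,  0.7986261 ]), 'ft_torque': array([ 0.00514873, -0.03512466, -0.01634298]), 'gripper_width': 1.0042439655031994} -0.0187
side {'mtx': array([[522.48827941,   0.        , 276.93314658],
       [  0.        , 522.48827941, 210.12472197],
       [  0.        ,   0.        ,   1.        ]]), 'R': array([[ 0.99808623,  0.05693672,  0.02412669],
       [ 0.04838695, -0.47614847, -0.87803265],
       [-0.03850441,  0.87751971, -0.47799223]]), 't': array([-0.42272514, -0.0978305 ,  1.23065877])}
top {'mtx': array([[386.82617
[... 161 characters left out ...]
 , -0.99989684, -0.01424631],
       [-0.99851342, -0.00104942, -0.05449631],
       [ 0.05447574,  0.01432478, -0.99841234]]), 't': array([-0.33796741,  0.45447387,  0.92809948])}
wrist {'mtx': array([[325.1922621 ,   0.        , 274.1238599 ],
       [  0.        , 325.1922621 , 206.48307888],
       [  0.        ,   0.        ,   1.        ]]), 'mount': array([[-1.47536291e-04, -9.54021777e-01, -2.99737263e-01,
         7.60286472e-02],
       [ 9.99999961e-01, -6.97714413e-05, -2.70145962e-04,
         8.40659409e-04],
       [ 2.36812030e-04, -2.99737291e-01,  9.54021750e-01,
        -1.42845684e-01],
       [ 0.00000000e+00,  0.00000000e+00,  0.00000000e+00,
         1.00000000e+00]])}
```

View pics/side0.png

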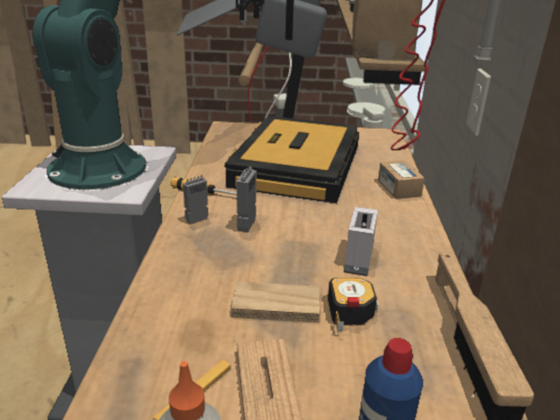

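View pics/top0.png

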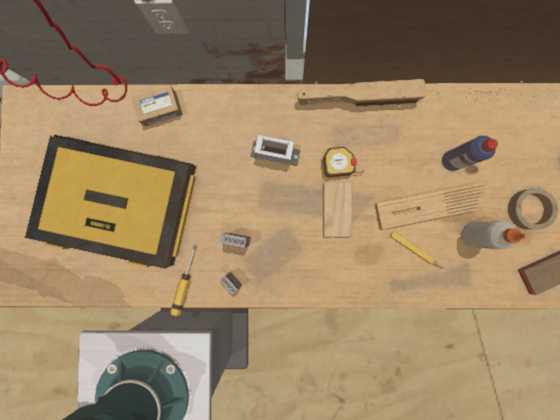

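View pics/wrist0.png

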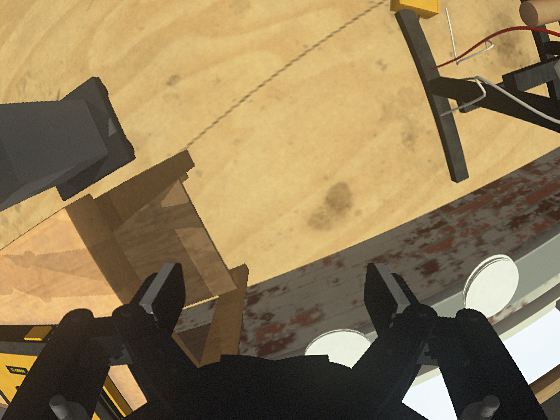

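Run:
```python
import cv2,numpy as np
t=cv2.imread("pics/top0.png"); s=cv2.imread("pics/side0.png")
a=cv2.resize(t[125:305,200:320],None,fx=3.2,fy=3.2,interpolation=cv2.INTER_CUBIC)
b=cv2.resize(s[150:290,170:390],None,fx=3.6,fy=3.6,interpolation=cv2.INTER_CUBIC)
cv2.imwrite("pics/ta.png",a);cv2.imwrite("pics/sb.png",b)
```

```text
(no output)
```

View pics/ta.png

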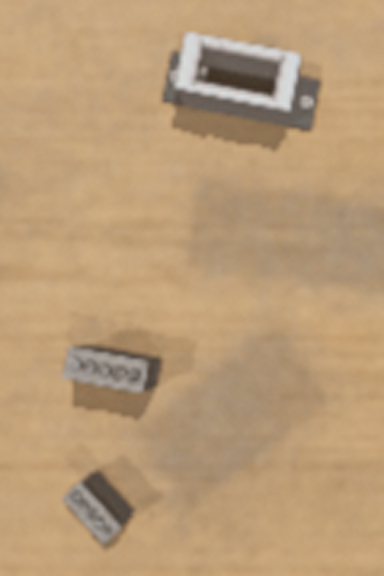

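View pics/sb.png

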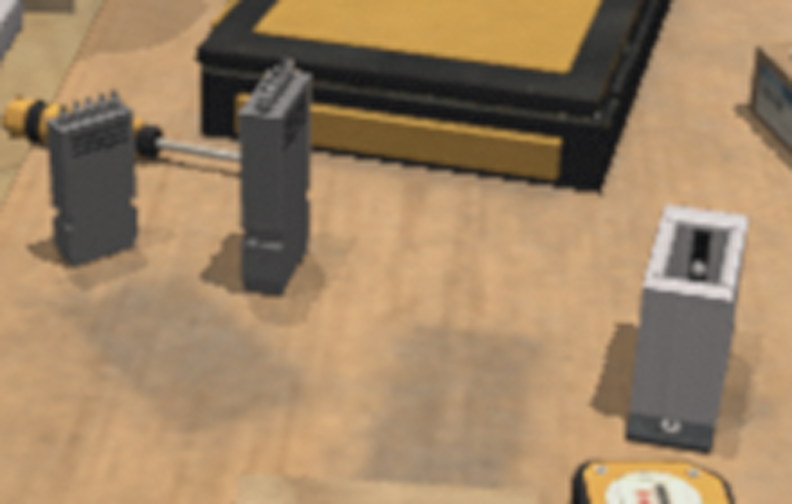

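```bash
cat > h.py <<'E'
import numpy as np,cv2
from scipy.spatial.transform import Rotation as Ro
def ray_static(c,uv):
    K,R,t=c["mtx"],c["R"],c["t"]
    d=np.linalg.inv(K)@np.array([uv[0],uv[1],1.]); return -R.T@t, R.T@d
def ray_wrist(c,st,uv):
    K=c["mtx"]; p=np.array([uv[0]-K[0,2],uv[1]-K[1,2]]); r=np.linalg.norm(p); th=r/K[0,0]
    d=np.array([*(np.sin(th)*p/max(r,1e-9)),np.cos(th)])
    Rt=Ro.from_rotvec(st["tool_rot"]).as_matrix(); M=c["mount"]
    return Rt@M[:3,3]+st["eef_pos"], Rt@M[:3,:3]@d
def onz(od,z):
    o,d=od; return o+d*(z-o[2])/d[2]
def proj_wrist(c,st,X):
    Rt=Ro.from_rotvec(st["tool_rot"]).as_matrix(); M=c["mount"]
    p=M[:3,:3].T@(Rt.T@(np.asarray(X)-st["eef_pos"])-M[:3,3])
    th=np.arctan2(np.hypot(p[0],p[1]),p[2]); q=p[:2]/np.hypot(p[0],p[1])*th*c["mtx"][0,0]
    return q+c["mtx"][:2,2]
def rect(pts):
    r=cv2.minAreaRect(np.asarray(pts,np.float32)); b=cv2.boxPoints(r); e=[b[1]-b[0],b[2]-b[1]]
    e.sort(key=np.linalg.norm); return np.array(r[0]),np.linalg.norm(e[1]),np.linalg.norm(e[0]),np.arctan2(e[1][1],e[1][0])
E
python3 - <<'E'
from h import *
from station import arm, imaging
c=imaging.camera("top"); im=c["image"]; hsv=cv2.cvtColor(im,cv2.COLOR_RGB2HSV)
for name,(x0,y0,x1,y1),z,thr in [("dock",(245,125,310,175),.076,150),("cas",(215,225,255,255),.107,100),("small",(215,265,250,300),.075,100)]:
    sub=hsv[y0:y1,x0:x1]; m=((sub[:,:,1]<60)&(sub[:,:,2]>thr)).astype(np.uint8)
    cs,_=cv2.findContours(m,cv2.RETR_EXTERNAL,cv2.CHAIN_APPROX_NONE)
    k=max(cs,key=cv2.contourArea).reshape(-1,2)+[x0,y0]
    W=[onz(ray_static(c,p),z)[:2] for p in k]
    print(name,len(k),k.min(0),k.max(0),rect(W))
E
```

```text
dock 104 [253 135] [293 159] (array([ 0.58870238, -0.31297129]), np.float32(0.08848378), np.float32(0.04259474), np.float32(1.3791959))
cas 66 [220 233] [246 247] (array([ 0.37742847, -0.22742872]), np.float32(0.055984307), np.float32(0.023164883), np.float32(1.3940132))
small 39 [220 276] [237 294] (array([ 0.27635542, -0.21423121]), np.float32(0.04279245), np.float32(0.017288422), np.float32(0.7974676))
```

```bash
cat >> h.py <<'E'
def goto(st,pos,th):
    "pos: TCP world; th: world angle of tool y"
    R0=Ro.from_rotvec(st["tool_rot"]); 
    y=np.array([np.cos(th),np.sin(th),0]); z=np.array([0,0,-1.]); x=np.cross(y,z)
    Rt=Ro.from_matrix(np.c_[x,y,z])
    return np.round(np.r_[R0.inv().apply(np.asarray(pos)-st["eef_pos"]),(R0.inv()*Rt).as_rotvec()],4)
E
python3 - <<'E'
from h import *
from station import arm
s=arm.state()
print(goto(s,[.55,.33,.28],.65))
E
```

```text
[-3.699e-01 -2.005e-01 -4.910e-02 -1.400e-03  4.000e-04  5.050e-01]
```

arm_command:
  increments:
    - [1,-0.04,-0.02,-0.02,0,0,0.05]
    - [1,-0.08,-0.04,-0.04,0,0,0.1]
    - [1,-0.115,-0.06,-0.05,0,0,0.15]
    - [1,-0.15,-0.08,-0.05,0,0,0.2]
    - [1,-0.185,-0.1,-0.05,0,0,0.25]
    - [1,-0.22,-0.12,-0.05,0,0,0.3]
    - [1,-0.255,-0.14,-0.05,0,0,0.35]
    - [1,-0.29,-0.16,-0.05,0,0,0.4]
    - [1,-0.325,-0.18,-0.05,0,0,0.45]
    - [1,-0.36,-0.2,-0.05,0,0,0.5]

```text
time: 1.03
eef_pos: [0.5364, 0.3363, 0.2801]
tool_rot: [-1.387, -2.813, 0.008]
force: [-2.6, -0.1, -0.2]
gripper_width: 1.005
```

Run:
```python
from h import *
from station import arm
s=arm.state()
print(s["time"],s["eef_pos"],s["qpos"])
print(goto(s,[.58,-.07,.28],.1))
```

```text
1.0333 [0.53644647 0.33630797 0.28006487] [-0.79139463  0.4336565   0.22531702  1.78075692 -0.11781637  0.94719702
  0.13807423]
[-3.488e-01 -2.129e-01  8.000e-04 -7.300e-03 -1.000e-04  5.547e-01]
```

arm_command:
  increments:
    - [1,-0.035,-0.021,0,0,0,0.055]
    - [1,-0.07,-0.042,0,0,0,0.11]
    - [1,-0.105,-0.063,0,0,0,0.165]
    - [1,-0.14,-0.084,0,0,0,0.22]
    - [1,-0.175,-0.105,0,0,0,0.275]
    - [1,-0.21,-0.126,0,0,0,0.33]
    - [1,-0.245,-0.147,0,0,0,0.385]
    - [1,-0.28,-0.168,0,0,0,0.44]
    - [1,-0.315,-0.19,0,0,0,0.5]
    - [1,-0.35,-0.213,0,0,0,0.55]

```text
time: 1.87
eef_pos: [0.5805, -0.0724, 0.2809]
tool_rot: [-2.102, -2.33, 0.009]
force: [-0.0, 0.5, -0.1]
gripper_width: 0.999
```

Run:
```python
from h import *
from station import arm
s=arm.state()
print(s["time"],s["eef_pos"],s["qpos"])
print(goto(s,[.42,-.18,.26],-.177))
```

```text
1.8667 [ 0.58051965 -0.07242809  0.28089968] [-0.2843735   0.38747639  0.4441857   1.89218539 -0.20273742  0.91254433
  0.35930917]
[-0.0905 -0.1705  0.0222 -0.0064  0.0026  0.2796]
```

arm_command:
  increments:
    - [1,-0.018,-0.034,0.005,0,0,0.056]
    - [1,-0.036,-0.068,0.01,0,0,0.112]
    - [1,-0.054,-0.102,0.015,0,0,0.168]
    - [1,-0.072,-0.136,0.02,0,0,0.224]
    - [1,-0.09,-0.17,0.022,-0.006,0.003,0.28]
    - [1,-0.09,-0.17,0.022,-0.006,0.003,0.28]

```text
time: 2.37
eef_pos: [0.4118, -0.1832, 0.2593]
tool_rot: [-2.417, -1.998, 0.006]
force: [-0.4, 0.4, 0.3]
gripper_width: 1.0
```

Run:
```python
from h import *
from station import arm,imaging
s=arm.state()
c=imaging.camera("wrist"); cv2.imwrite("pics/w1.png",c["image"][:,:,::-1])
print(s["time"],s["eef_pos"],s["qpos"],s["dq"].round(3),s["force"])
print([proj_wrist(c,s,X) for X in ([.377,-.227,.107],[.589,-.313,.076])])
```

```text
2.3667 [ 0.41177782 -0.18315208  0.25927642] [-0.16026789  0.23660589  0.5754006   2.18811301 -0.18311682  0.7693014
  0.34595044] [-0.039  0.035 -0.087 -0.093 -0.055 -0.012 -0.009] [-0.4260902   0.37989641  0.30925422]
[array([248.27024626, 239.44558559]), array([436.50125516, 260.51804427])]
```

View pics/w1.png

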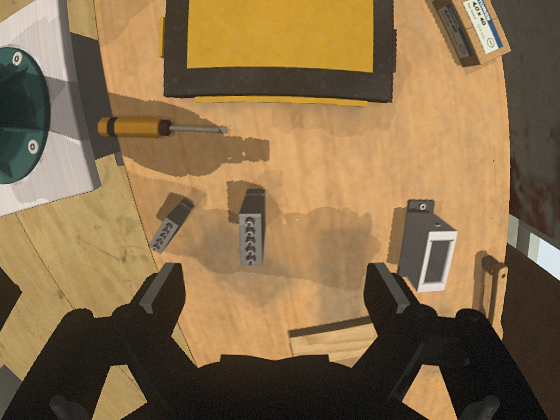

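Run:
```python
import cv2,numpy as np
t=cv2.imread("pics/w1.png")
a=cv2.resize(t[180:280,230:280],None,fx=6,fy=6,interpolation=cv2.INTER_NEAREST)
b=cv2.resize(t[190:300,385:465],None,fx=5.4,fy=5.4,interpolation=cv2.INTER_NEAREST)
o=np.zeros((600,760,3),np.uint8); o[:600,:300]=a; o[:b.shape[0],310:310+b.shape[1]]=b
cv2.imwrite("pics/w1a.png",o)
```

```text
(no output)
```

View pics/w1a.png

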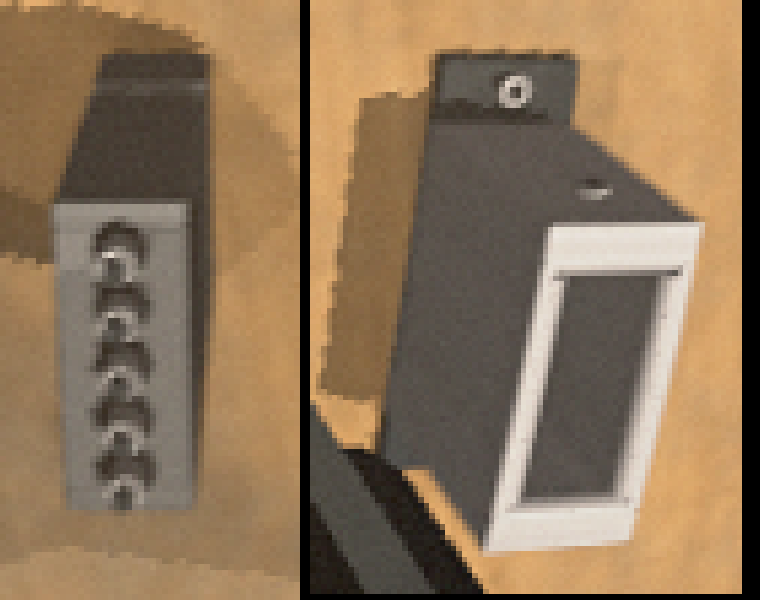

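Run:
```python
from h import *
from station import arm,imaging
s=arm.state(); c=dict(imaging.camera("wrist"))
A=[(230+x/6-.5,180+y/6-.5) for x,y in [(52,205),(190,205),(195,508),(67,508)]]
B=[(385+(x-310)/5.4-.5,190+y/5.4-.5) for x,y in [(550,222),(703,222),(632,540),(484,552)]]
for P,z in ((A,.107),(B,.076)):
    W=np.array([onz(ray_wrist(c,s,p),z)[:2] for p in P]); print(W.round(4).tolist(),W.mean(0),rect(W))
print(s["eef_pos"],s["time"])
```

```text
[[0.3779, -0.1975], [0.3997, -0.2016], [0.3898, -0.2551], [0.3682, -0.2513]] [ 0.38388106 -0.22638757] (array([ 0.38382396, -0.22642595]), np.float32(0.054691713), np.float32(0.022225346), np.float32(1.3879421))
[[0.5841, -0.2685], [0.624, -0.277], [0.6087, -0.3586], [0.5682, -0.3506]] [ 0.59625563 -0.31367341] (array([ 0.59639865, -0.3135314 ]), np.float32(0.08374632), np.float32(0.041273713), np.float32(1.380211))
[ 0.41588522 -0.18145312  0.25982784] 2.4167
```

Run:
```python
from h import *
from station import arm,imaging
s=arm.state()
print(goto(s,[.379,-.228,.20],1.386-np.pi/2))
```

```text
[-0.0542 -0.0306  0.0602 -0.0006 -0.0011  0.0038]
```

arm_command:
  increments:
    - [1,-0.027,-0.015,0.02,0,0,0.002]
    - [1,-0.054,-0.03,0.04,0,0,0.004]
    - [1,-0.054,-0.03,0.06,0,0,0.004]
    - [1,-0.054,-0.031,0.06,0,0,0.004]
    - [1,-0.054,-0.031,0.06,0,0,0.004]
    - [1,-0.054,-0.031,0.06,0,0,0.004]

```text
time: 2.97
eef_pos: [0.3806, -0.2273, 0.2008]
tool_rot: [2.414, 2.01, 0.002]
force: [0.7, -0.8, -0.0]
gripper_width: 0.999
```

Run:
```python
from h import *
from station import arm,imaging
s=arm.state()
c=imaging.camera("wrist"); cv2.imwrite("pics/w2.png",c["image"][:,:,::-1])
np.savez("w2.npz",e=s["eef_pos"],r=s["tool_rot"])
print(s["time"],s["eef_pos"],s["tool_rot"],arm.state()["eef_pos"])
print([proj_wrist(c,s,X) for X in ([.379,-.228,.107],[.592,-.315,.076])])
```

```text
2.9667 [ 0.38055151 -0.22727817  0.20082886] [2.41430023e+00 2.01001859e+00 2.06419361e-03] [ 0.3807291  -0.22731159  0.20108606]
[array([271.20226968, 211.42561925]), array([484.79398637, 243.556029  ])]
```

View pics/w2.png

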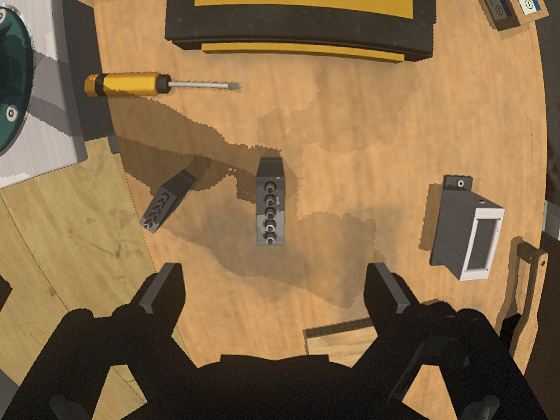

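Run:
```python
import cv2,numpy as np
t=cv2.imread("pics/w2.png")
a=cv2.resize(t[150:250,245:295],None,fx=6,fy=6,interpolation=cv2.INTER_NEAREST)
b=cv2.resize(t[165:285,425:510],None,fx=5,fy=5,interpolation=cv2.INTER_NEAREST)
o=np.zeros((600,740,3),np.uint8); o[:600,:300]=a; o[:b.shape[0],310:310+b.shape[1]]=b
cv2.imwrite("pics/w2a.png",o)
```

```text
(no output)
```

View pics/w2a.png

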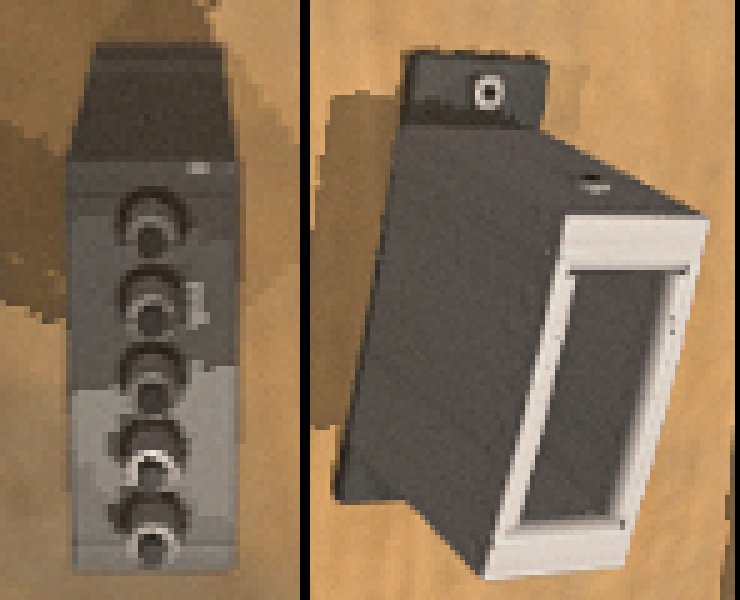

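Run:
```python
from h import *
from station import arm,imaging
d=np.load("w2.npz"); s={"eef_pos":d["e"],"tool_rot":d["r"]}; c=imaging.camera("wrist")
A=[(245+x/6-.5,150+y/6-.5) for x,y in [(67,160),(238,160),(240,568),(75,568)]]
B=[(425+(x-310)/5-.5,165+y/5-.5) for x,y in [(565,215),(710,215),(627,565),(484,578)]]
for P,z in ((A,.107),(B,.076)):
    W=np.array([onz(ray_wrist(c,s,p),z)[:2] for p in P]); print(W.round(4).tolist(),W.mean(0),rect(W))
    e=W[0]+W[1]-W[2]-W[3]; print(np.arctan2(e[1],e[0]))
s=arm.state(); print(goto(s,[.379,-.228,.074],-.187))
```

```text
[[0.3727, -0.1988], [0.3936, -0.2026], [0.3843, -0.2569], [0.3628, -0.2529]] [ 0.37835362 -0.22780772] (array([ 0.37852404, -0.22783075]), np.float32(0.05511229), np.float32(0.021889748), np.float32(1.3902404))
1.3964784539170492
[[0.577, -0.2715], [0.6168, -0.2789], [0.6019, -0.3603], [0.5615, -0.3521]] [ 0.58928371 -0.31570326] (array([ 0.58916628, -0.31583852]), np.float32(0.08275151), np.float32(0.041212644), np.float32(1.3868458))
1.3846464420568405
[-0.001  -0.0018  0.1272  0.0021 -0.0008  0.0048]
```

arm_command:
  increments:
    - [1,-0.001,-0.002,0.03,0.002,-0.001,0]
    - [1,-0.001,-0.002,0.06,0.002,-0.001,-0.003]
    - [1,-0.001,-0.002,0.09,0.002,-0.001,-0.004]
    - [1,-0.001,-0.0025,0.115,0.002,-0.001,-0.004]
    - [1,-0.001,-0.0025,0.127,0.002,-0.001,-0.004]
    - [1,-0.001,-0.0025,0.127,0.002,-0.001,-0.004]
    - [1,-0.001,-0.0025,0.127,0.002,-0.001,-0.004]

```text
time: 3.65
eef_pos: [0.3793, -0.2277, 0.0744]
tool_rot: [2.409, 2.016, 0.001]
force: [-0.2, -0.4, -0.8]
gripper_width: 1.004
```

Run:
```python
from h import *
from station import arm,imaging
s=arm.state()
c=imaging.camera("wrist"); cv2.imwrite("pics/w3.png",c["image"][:,:,::-1])
print(s["time"],s["eef_pos"],s["force"])
print(goto(s,[.3784,-.2278,.074],-.178))
```

```text
3.65 [ 0.37931101 -0.227698    0.07442188] [-0.16720632 -0.36302217 -0.8351785 ]
[-0.0003 -0.0009  0.0004  0.0007 -0.0001  0.0009]
```

View pics/w3.png

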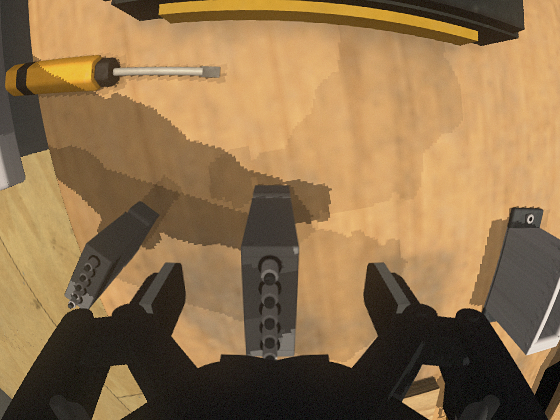

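arm_command:
  increments:
    - [-1,-0.0003,-0.001,0,0,0,0]
    - [-1,-0.0003,-0.001,0,0,0,0]
    - [-1,-0.0003,-0.001,0,0,0,0]
    - [-1,-0.0003,-0.001,0,0,0,0]
    - [-1,-0.0003,-0.001,0,0,0,0]
    - [-1,-0.0003,-0.001,0,0,0,0]
    - [-1,-0.0003,-0.001,0,0,0,0]
    - [-1,-0.0003,-0.001,0,0,0,0]

```text
time: 4.37
eef_pos: [0.3784, -0.2281, 0.0754]
tool_rot: [2.408, 2.015, 0.002]
force: [-0.7, 0.1, 6.1]
gripper_width: 0.254
```

Run:
```python
from h import *
from station import arm,imaging
s=arm.state()
c=imaging.camera("wrist"); cv2.imwrite("pics/w4.png",c["image"][:,:,::-1])
print(s["time"],s["eef_pos"],s["force"],s["ft_torque"],s["gripper_width"])
```

```text
4.3667 [ 0.37840057 -0.22810006  0.07544868] [-0.68245021  0.13215822  6.08161983] [ 0.16523118  0.21068163 -0.0406938 ] 0.25372946840491717
```

View pics/w4.png

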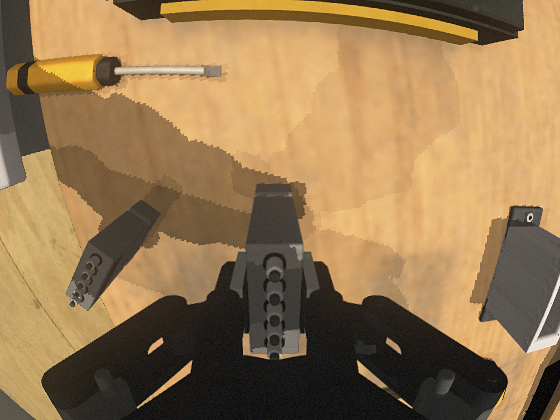

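arm_command:
  increments:
    - [-1,0,0,-0.015,0,0,0]
    - [-1,0,0,-0.03,0,0,0]
    - [-1,0,0,-0.055,0,0,0]
    - [-1,0,0,-0.08,0,0,0]
    - [-1,0,0,-0.105,0,0,0]
    - [-1,0,0,-0.125,0,0,0]
    - [-1,0,0,-0.125,0,0,0]
    - [-1,0,0,-0.125,0,0,0]

```text
time: 5.08
eef_pos: [0.3785, -0.2279, 0.201]
tool_rot: [2.406, 2.014, 0.004]
force: [-0.5, -1.2, -1.3]
gripper_width: 0.249
```

Run:
```python
from h import *
from station import arm,imaging
s=arm.state()
print(s["time"],s["eef_pos"],s["force"],s["ft_torque"],s["gripper_width"])
print(goto(s,[.50,-.298,.21],-.187))
```

```text
5.0833 [ 0.37854181 -0.22792105  0.20103618] [-0.54813357 -1.19134935 -1.3254918 ] [ 0.00054196  0.08482885 -0.04312896] 0.24862475919078353
[-0.0476  0.1319 -0.0084  0.0043  0.      0.0102]
```

arm_command:
  increments:
    - [-1,-0.01,0.025,-0.002,0,0,0.002]
    - [-1,-0.019,0.05,-0.004,0.002,0,0.004]
    - [-1,-0.029,0.08,-0.006,0.004,0,0.006]
    - [-1,-0.038,0.105,-0.008,0.004,0,0.008]
    - [-1,-0.047,0.128,-0.009,0.004,0,0.01]
    - [-1,-0.0475,0.132,-0.009,0.004,0,0.01]
    - [-1,-0.0475,0.132,-0.009,0.004,0,0.01]
    - [-1,-0.0475,0.132,-0.009,0.004,0,0.01]

```text
time: 5.75
eef_pos: [0.4983, -0.297, 0.2086]
tool_rot: [-2.416, -2.002, 0.003]
force: [-0.7, 0.0, -1.7]
gripper_width: 0.25
```

Run:
```python
from h import *
from station import arm,imaging
s=arm.state()
c=imaging.camera("wrist"); cv2.imwrite("pics/w5.png",c["image"][:,:,::-1]); np.savez("w5.npz",e=s["eef_pos"],r=s["tool_rot"])
print(s["time"],s["eef_pos"],s["force"],s["ft_torque"],arm.state()["eef_pos"])
print(proj_wrist(c,s,[.5895,-.3148,.076]))
```

```text
5.75 [ 0.49830369 -0.29695622  0.20864511] [-0.66403536  0.04050543 -1.67822335] [0.00689567 0.04197421 0.02642502] [ 0.4979172  -0.29679741  0.2089639 ]
[376.1271118  197.62041862]
```

View pics/w5.png

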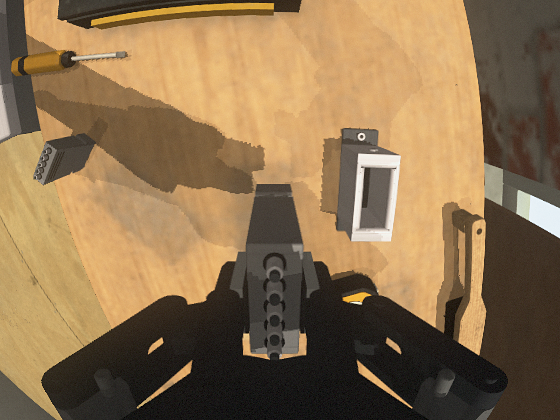

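Run:
```python
import cv2,numpy as np
t=cv2.imread("pics/w5.png")
b=cv2.resize(t[140:250,330:410],None,fx=5.4,fy=5.4,interpolation=cv2.INTER_NEAREST)
cv2.imwrite("pics/w5a.png",b)
```

```text
(no output)
```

View pics/w5a.png

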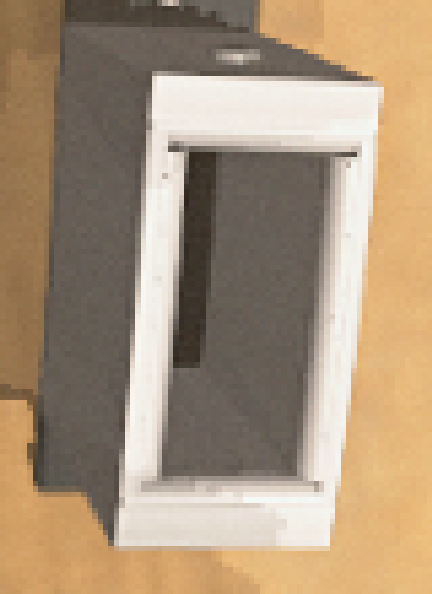

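Run:
```python
from h import *
from station import arm,imaging
d=np.load("w5.npz"); s={"eef_pos":d["e"],"tool_rot":d["r"]}; c=imaging.camera("wrist")
B=[(330+x/5.4-.5,140+y/5.4-.5) for x,y in [(152,72),(382,84),(330,548),(115,546)]]
W=np.array([onz(ray_wrist(c,s,p),.076)[:2] for p in B]); print(W.round(4).tolist(),W.mean(0),rect(W))
e=W[0]+W[1]-W[2]-W[3]; print(np.arctan2(e[1],e[0]))
im=cv2.imread("pics/w5.png")[140:250,330:410]; h=cv2.cvtColor(im,cv2.COLOR_BGR2HSV)
m=((h[:,:,1]<40)&(h[:,:,2]>150)).astype(np.uint8); m=cv2.morphologyEx(m,cv2.MORPH_OPEN,np.ones((2,2)))
k=max(cv2.findContours(m,cv2.RETR_EXTERNAL,cv2.CHAIN_APPROX_NONE)[0],key=cv2.contourArea).reshape(-1,2)+[330,140]
print(rect([onz(ray_wrist(c,s,p),.076)[:2] for p in k]))
s=arm.state();print(s["eef_pos"]); print(goto(s,[.588,-.3155,.21],-.187))
```

```text
[[0.5772, -0.2714], [0.6167, -0.2794], [0.6006, -0.3609], [0.5613, -0.3522]] [ 0.58895903 -0.31599043] (array([ 0.58893001, -0.3161453 ]), np.float32(0.08334562), np.float32(0.040286884), np.float32(1.3759503))
1.3759858391610913
(array([ 0.58962452, -0.31666672]), np.float32(0.08257356), np.float32(0.040612537), np.float32(1.3741534))
[ 0.49794847 -0.29684675  0.20935283]
[-0.0015  0.0919 -0.0009 -0.0032 -0.0014 -0.0005]
```

arm_command:
  increments:
    - [-1,0,0.03,0,0,0,0]
    - [-1,-0.001,0.06,0,-0.003,-0.001,0]
    - [-1,-0.0015,0.08,0.005,-0.003,-0.001,0.003]
    - [-1,-0.0015,0.0925,0.015,-0.003,-0.001,0.004]
    - [-1,-0.0015,0.0925,0.025,-0.003,-0.001,0.004]
    - [-1,-0.0015,0.0925,0.028,-0.003,-0.001,0.004]
    - [-1,-0.0015,0.0925,0.028,-0.003,-0.001,0.004]
    - [-1,-0.0015,0.0925,0.028,-0.003,-0.001,0.004]

```text
time: 6.52
eef_pos: [0.5863, -0.3153, 0.1807]
tool_rot: [-2.423, -1.996, 0.001]
force: [0.0, 0.2, -0.4]
gripper_width: 0.25
```

Run:
```python
from h import *
from station import arm,imaging
s=arm.state()
c=imaging.camera("wrist"); cv2.imwrite("pics/w6.png",c["image"][:,:,::-1]); np.savez("w6.npz",e=s["eef_pos"],r=s["tool_rot"])
t=imaging.camera("side"); cv2.imwrite("pics/s6.png",t["image"][:,:,::-1])
t2=imaging.camera("top"); cv2.imwrite("pics/t6.png",t2["image"][:,:,::-1])
f=lambda im,x0,y0,x1,y1: cv2.resize(im[y0:y1,x0:x1],(390,580),interpolation=cv2.INTER_NEAREST)
o=np.hstack([f(c["image"],220,150,340,330),f(t["image"],310,120,410,270)]); cv2.imwrite("pics/c6.png",o[:,:,::-1])
print(s["time"],s["eef_pos"],s["force"],s["ft_torque"],arm.state()["eef_pos"])
print(goto(s,[.589,-.3158,.18],-.192))
```

```text
6.5167 [ 0.58629967 -0.3152929   0.18072176] [ 0.00689399  0.24843577 -0.43956285] [-0.03137563 -0.01948213 -0.00869164] [ 0.58774794 -0.31576148  0.18176613]
[ 0.      0.0027  0.0007 -0.0026 -0.001  -0.0009]
```

View pics/c6.png

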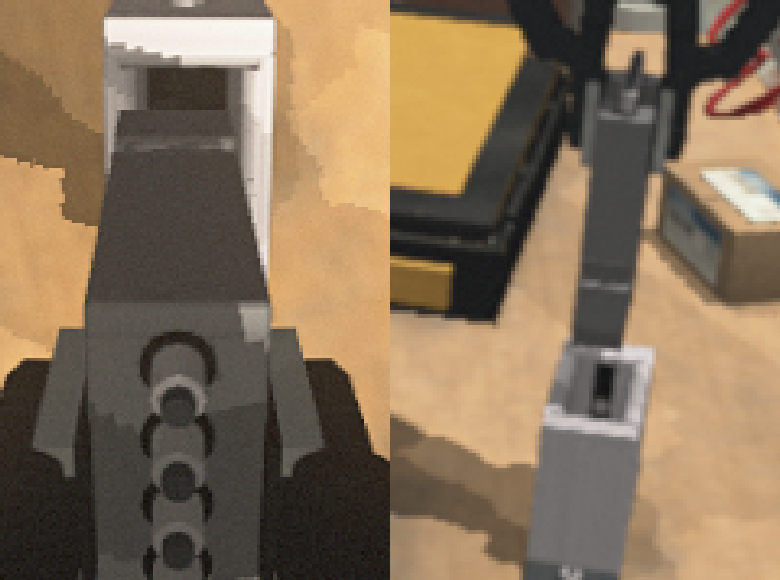

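Run:
```python
from h import *
from station import arm
s=arm.state();print(s["eef_pos"],s["force"]); print(goto(s,[.589,-.3158,.155],-.192))
```

```text
[ 0.58774794 -0.31576148  0.18176613] [-0.41671473 -0.29259752 -0.90898683]
[ 0.0002  0.0012  0.0268  0.0002 -0.0004 -0.0004]
```

arm_command:
  increments:
    - [-1,0,0.001,0.008,0,0,0]
    - [-1,0,0.001,0.016,0,0,0]
    - [-1,0,0.001,0.024,0,0,0]
    - [-1,0,0.001,0.027,0,0,0]
    - [-1,0,0.001,0.027,0,0,0]
    - [-1,0,0.001,0.027,0,0,0]

```text
time: 7.17
eef_pos: [0.5885, -0.3158, 0.1541]
tool_rot: [-2.424, -1.997, 0.0]
force: [-0.0, 0.3, -1.4]
gripper_width: 0.247
```

Run:
```python
from h import *
from station import arm,imaging
s=arm.state()
c=imaging.camera("wrist"); s2=arm.state()
t=imaging.camera("side"); 
f=lambda im,x0,y0,x1,y1: cv2.resize(im[y0:y1,x0:x1],(390,580),interpolation=cv2.INTER_NEAREST)
o=np.hstack([f(c["image"],220,150,340,330),f(t["image"],310,120,410,270)]); cv2.imwrite("pics/c7.png",o[:,:,::-1])
print(s["time"],s["eef_pos"],s["force"],s["ft_torque"],s2["eef_pos"])
print(goto(arm.state(),[.589,-.3158,.155],-.192))
```

```text
7.1667 [ 0.58848166 -0.31583766  0.15413356] [-0.02531986  0.28853253 -1.43221547] [-0.02616646 -0.02796798  0.03030738] [ 0.58876549 -0.31605651  0.15458065]
[ 0.0004 -0.     -0.0001  0.0006 -0.0001 -0.0005]
```

View pics/c7.png

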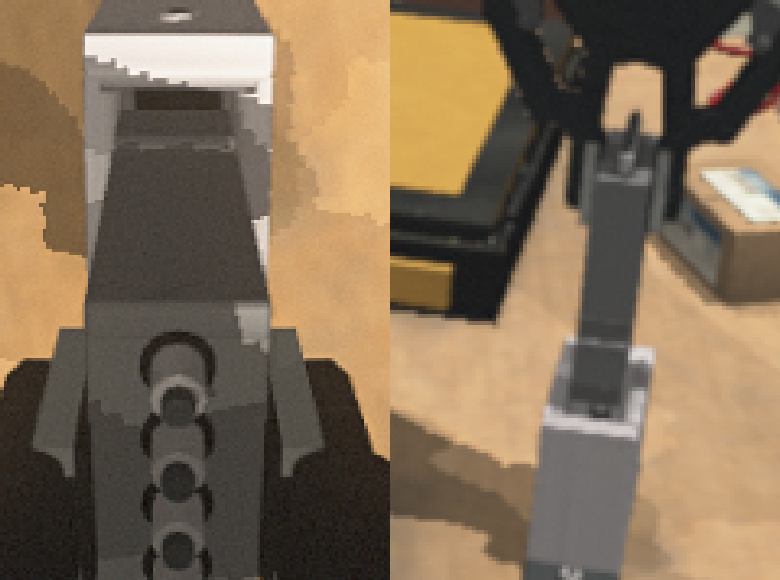

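Run:
```python
from h import *
from station import arm,imaging
s=arm.state(); c=imaging.camera("wrist")
s={"eef_pos":np.array([ 0.58848166,-0.31583766,0.15413356]),"tool_rot":np.array([-2.424,-1.997,0])}
a=np.array([onz(ray_wrist(c,s,(220+x/3.25-.5,150+33/3.22-.5)),.076)[:2] for x in (85,274)])
b=np.array([onz(ray_wrist(c,s,(220+x/3.25-.5,150+109/3.22-.5)),.0787)[:2] for x in (119,233)])
x=np.array([np.sin(.192),np.cos(.192)]);print(a@x,b@x, (a.mean(0)-b.mean(0))@x, (a.mean(0)-b.mean(0))@[np.cos(.192),-np.sin(.192)])
print(x@s["eef_pos"][:2], arm.state()["eef_pos"][:2]@x)
```

```text
[-0.1561544  -0.15616999] [-0.17227229 -0.17228615] 0.016117023813220718 0.0007527080554672467
-0.1977384460625937 -0.1980172423555095
```

arm_command:
  increments:
    - [-1,0,0.0004,0.003,0,0,0]
    - [-1,0,0.0004,0.006,0,0,0]
    - [-1,0,0.0004,0.009,0,0,0]
    - [-1,0,0.0004,0.012,0,0,0]
    - [-1,0,0.0004,0.013,0,0,0]
    - [-1,0,0.0004,0.013,0,0,0]

```text
time: 7.82
eef_pos: [0.5891, -0.3161, 0.1415]
tool_rot: [-2.424, -1.998, -0.0]
force: [-0.1, 0.8, -1.6]
gripper_width: 0.25
```

```bash
cat > st.py <<'E'
from h import *
from station import arm
s=arm.state();print(s["time"],s["eef_pos"].round(4),s["force"].round(1),s["ft_torque"].round(2),s["gripper_width"].round(3)); print(goto(s,[.589,-.3158,s["eef_pos"][2]],-.192))
E
python3 st.py
```

```text
Traceback (most recent call last):
  File "st.py", line 3, in <module>
    s=arm.state();print(s["time"],s["eef_pos"].round(4),s["force"].round(1),s["ft_torque"].round(2),s["gripper_width"].round(3)); print(goto(s,[.589,-.3158,s["eef_pos"][2]],-.192))
                                                                                                    ^^^^^^^^^^^^^^^^^^^^^^^^
AttributeError: 'float' object has no attribute 'round'
```

arm_command:
  increments:
    - [-1,0,0,0.002,0,0,0]
    - [-1,0,0,0.004,0,0,0]
    - [-1,0,0,0.005,0,0,0]
    - [-1,0,0,0.005,0,0,0]

```text
time: 8.15
eef_pos: [0.5889, -0.316, 0.1361]
tool_rot: [-2.424, -1.997, 0.0]
force: [0.4, 0.1, -0.8]
gripper_width: 0.247
```

arm_command:
  increments:
    - [-1,0,0,0.002,0,0,0]
    - [-1,0,0,0.004,0,0,0]
    - [-1,0,0,0.004,0,0,0]

```text
time: 8.4
eef_pos: [0.5887, -0.3157, 0.1317]
tool_rot: [-2.423, -1.997, 0.0]
force: [-0.2, -0.1, -1.5]
gripper_width: 0.249
```

arm_command:
  increments:
    - [-1,0,0,0.002,0,0,0]
    - [-1,0,0,0.004,0,0,0]
    - [-1,0,0,0.004,0,0,0]

```text
time: 8.65
eef_pos: [0.5884, -0.3155, 0.1271]
tool_rot: [-2.423, -1.996, 0.001]
force: [0.1, -1.0, -2.0]
gripper_width: 0.246
```

arm_command:
  increments:
    - [-1,0,0.0004,0.002,0,0,0]
    - [-1,-0.0002,0.0004,0.004,0,0,0]
    - [-1,-0.0002,0.0004,0.004,0,0,0]

```text
time: 8.9
eef_pos: [0.5886, -0.3158, 0.1227]
tool_rot: [-2.423, -1.996, 0.001]
force: [-0.8, -0.5, -1.0]
gripper_width: 0.245
```

arm_command:
  increments:
    - [-1,0,0.0002,0.002,0,0,0]
    - [-1,0,0.0002,0.004,0,0,0]
    - [-1,0,0.0002,0.004,0,0,0]

```text
time: 9.15
eef_pos: [0.589, -0.3166, 0.1188]
tool_rot: [-2.424, -1.997, 0.002]
force: [1.0, -1.5, -1.9]
gripper_width: 0.244
```

arm_command:
  increments:
    - [-1,0.0003,0,0.0015,0,0,0]
    - [-1,0.0003,0,0.003,0,0,0]
    - [-1,0.0003,0,0.003,0,0,0]

```text
time: 9.4
eef_pos: [0.5894, -0.3168, 0.117]
tool_rot: [-2.425, -1.997, 0.001]
force: [-0.3, -0.2, 5.8]
gripper_width: 0.248
```

arm_command:
  increments:
    - [-1,0.0003,-0.0003,0.001,0,0,0]
    - [-1,0.0003,-0.0003,0.0025,0,0,0]
    - [-1,0.0003,-0.0003,0.003,0,0,0]

```text
time: 9.65
eef_pos: [0.5897, -0.317, 0.1157]
tool_rot: [2.425, 1.996, 0.001]
force: [-1.5, 1.3, 9.8]
gripper_width: 0.247
```

arm_command:
  increments:
    - [-1,0.0005,-0.0005,0.002,0,0,0]
    - [-1,0.0005,-0.0005,0.0035,0,0,0]
    - [-1,0.0005,-0.0005,0.0035,0,0,0]

```text
time: 9.9
eef_pos: [0.59, -0.3169, 0.1138]
tool_rot: [2.424, 1.994, 0.003]
force: [-0.7, 0.2, 6.1]
gripper_width: 0.249
```

```bash
sed -i 's/,s\["gripper_width"\].round(3)//' st.py; python3 st.py
```

```text
9.9 [ 0.59   -0.3169  0.1138] [-0.7  0.2  6.1] [-0.12  0.25 -0.05]
[ 0.0009 -0.0012 -0.      0.0032 -0.0001 -0.0019]
```

arm_command:
  increments:
    - [-1,0.0004,-0.0006,0.002,0.002,0,0]
    - [-1,0.0004,-0.0008,0.004,0.003,0,0]
    - [-1,0.0004,-0.0008,0.004,0.003,0,0]

```text
time: 10.15
eef_pos: [0.5902, -0.3168, 0.1109]
tool_rot: [2.425, 1.994, 0.002]
force: [0.6, 0.4, 1.9]
gripper_width: 0.246
```

arm_command:
  increments:
    - [-1,0.0004,-0.0008,0.002,0.003,0,0]
    - [-1,0.0004,-0.0008,0.004,0.003,0,0]
    - [-1,0.0004,-0.0008,0.004,0.003,0,0]

```text
time: 10.4
eef_pos: [0.5902, -0.3169, 0.1076]
tool_rot: [2.425, 1.995, 0.0]
force: [-0.7, -1.5, 1.4]
gripper_width: 0.248
```

```bash
python3 st.py
python3 - <<'E'
from h import *
from station import imaging
c=imaging.camera("wrist"); t=imaging.camera("side")
f=lambda im,x0,y0,x1,y1: cv2.resize(im[y0:y1,x0:x1],(390,580),interpolation=cv2.INTER_NEAREST)
o=np.hstack([f(c["image"],220,150,340,330),f(t["image"],310,120,410,270)]); cv2.imwrite("pics/c8.png",o[:,:,::-1])
E
```

```text
10.4 [ 0.5902 -0.3169  0.1076] [-0.7 -1.5  1.4] [-0.36 -0.06 -0.07]
[ 0.0008 -0.0014 -0.      0.0014  0.0009 -0.0022]
```

View pics/c8.png

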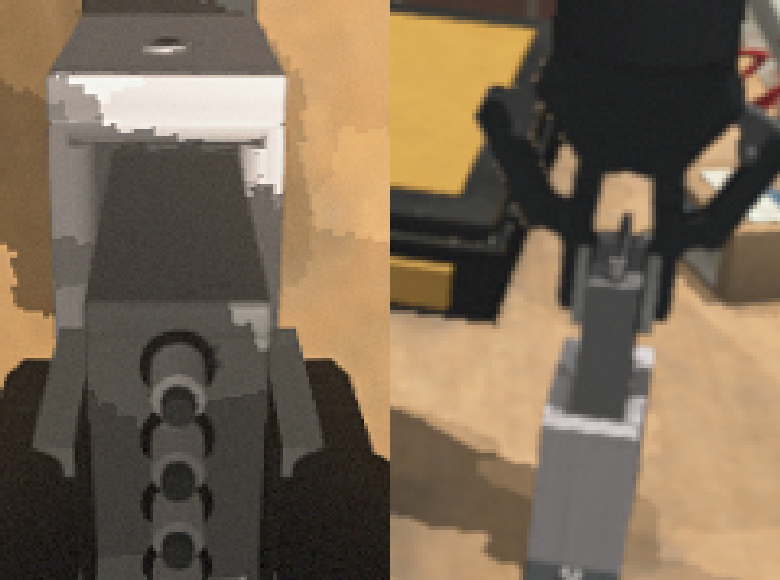

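arm_command:
  increments:
    - [-1,0.0006,-0.0012,0.002,0.001,0.001,-0.001]
    - [-1,0.0006,-0.0014,0.004,0.001,0.001,-0.002]
    - [-1,0.0006,-0.0014,0.0045,0.001,0.001,-0.002]

```text
time: 10.75
eef_pos: [0.59, -0.3169, 0.1036]
tool_rot: [2.422, 1.996, 0.002]
force: [0.6, 0.7, 6.0]
gripper_width: 0.245
```

arm_command:
  increments:
    - [-1,0.0006,-0.001,0.0015,0.001,0.001,0]
    - [-1,0.0006,-0.0012,0.003,0.001,0.001,0]
    - [-1,0.0006,-0.0012,0.003,0.001,0.001,0]

```text
time: 11.0
eef_pos: [0.59, -0.3168, 0.1011]
tool_rot: [2.422, 1.995, 0.003]
force: [0.5, -1.1, 1.6]
gripper_width: 0.248
```

arm_command:
  increments:
    - [-1,0.0006,-0.001,0.0015,0.001,0.001,0]
    - [-1,0.0006,-0.0012,0.003,0.001,0.001,0]
    - [-1,0.0006,-0.0012,0.003,0.001,0.001,0]

```text
time: 11.25
eef_pos: [0.5898, -0.3168, 0.0985]
tool_rot: [2.421, 1.994, 0.004]
force: [1.6, -1.6, 1.5]
gripper_width: 0.244
```

arm_command:
  increments:
    - [-1,0.0006,-0.001,0.0015,0.003,0.001,0]
    - [-1,0.0006,-0.0012,0.003,0.003,0.001,0]
    - [-1,0.0006,-0.0012,0.003,0.003,0.001,0]

```text
time: 11.5
eef_pos: [0.5897, -0.3168, 0.0959]
tool_rot: [2.422, 1.994, 0.003]
force: [2.1, -2.3, 2.3]
gripper_width: 0.248
```

```bash
python3 st.py
```

```text
11.5 [ 0.5897 -0.3168  0.0959] [ 2.1 -2.3  2.3] [-0.56 -0.39 -0.02]
[ 0.0008 -0.0008 -0.      0.0052  0.0015 -0.0013]
```

arm_command:
  increments:
    - [-1,0.0003,-0.0004,0.0015,0.004,0.001,0]
    - [-1,0.0003,-0.0004,0.0025,0.004,0.001,0]
    - [-1,0.0003,-0.0004,0.0025,0.004,0.001,0]

```text
time: 11.75
eef_pos: [0.5897, -0.3168, 0.0933]
tool_rot: [2.424, 1.995, 0.001]
force: [2.3, -2.3, 2.1]
gripper_width: 0.244
```

arm_command:
  increments:
    - [-1,0.0003,-0.0004,0.0015,0.002,0.001,0]
    - [-1,0.0003,-0.0004,0.0022,0.002,0.001,0]
    - [-1,0.0003,-0.0004,0.0022,0.002,0.001,0]

```text
time: 12.0
eef_pos: [0.5892, -0.3165, 0.0902]
tool_rot: [2.425, 1.996, -0.001]
force: [1.9, -2.9, -2.5]
gripper_width: 0.248
```

arm_command:
  increments:
    - [-1,0,0,0.001,0,0,0]
    - [-1,0,0,0.001,0,0,0]

```text
time: 12.17
eef_pos: [0.5882, -0.3157, 0.0883]
tool_rot: [-2.423, -1.995, 0.003]
force: [0.7, -0.5, 0.4]
gripper_width: 0.246
```

arm_command:
  increments:
    - [-1,0,0.0003,0.001,0,0,0]
    - [-1,0,0.0003,0.001,0,0,0]
    - [-1,0,0.0003,0.001,0,0,0]

```text
time: 12.42
eef_pos: [0.5883, -0.3157, 0.088]
tool_rot: [-2.423, -1.995, 0.002]
force: [-0.2, -1.5, 5.7]
gripper_width: 0.249
```

arm_command:
  increments:
    - [-1,0,0.0003,0.0015,0,0,0]
    - [-1,0,0.0003,0.002,0,0,0]
    - [-1,0,0.0003,0.002,0,0,0]
    - [-1,0,0.0003,0.002,0,0,0]

```text
time: 12.75
eef_pos: [0.5883, -0.3159, 0.0876]
tool_rot: [-2.422, -1.994, 0.001]
force: [-2.0, -0.5, 10.6]
gripper_width: 0.249
```

```bash
python3 st.py
python3 - <<'E'
from h import *
from station import imaging
c=imaging.camera("wrist"); t=imaging.camera("side")
f=lambda im,x0,y0,x1,y1: cv2.resize(im[y0:y1,x0:x1],(390,580),interpolation=cv2.INTER_NEAREST)
o=np.hstack([f(c["image"],220,150,340,330),f(t["image"],310,120,410,270)]); cv2.imwrite("pics/c9.png",o[:,:,::-1])
E
```

```text
12.75 [ 0.5883 -0.3159  0.0876] [-2.  -0.5 10.6] [0.02 0.51 0.  ]
[ 0.0003  0.0007 -0.     -0.0036 -0.0018 -0.0013]
```

View pics/c9.png

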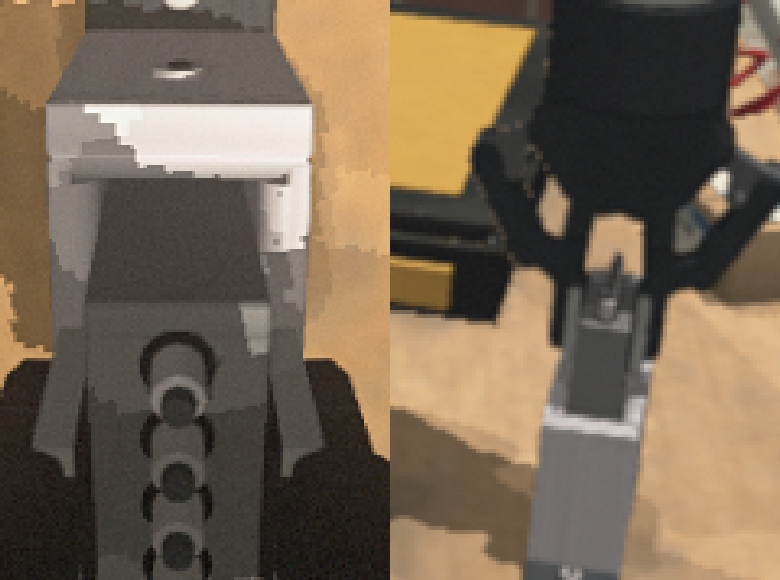

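arm_command:
  increments:
    - [-1,0,0,0,0,0,0]
    - [-1,0,0,0,0,0,0]
    - [0,0,0,0,0,0,0]
    - [0.5,0,0,0,0,0,0]
    - [1,0,0,0,0,0,0]
    - [1,0,0,0,0,0,0]
    - [1,0,0,0,0,0,0]
    - [1,0,0,0,0,0,0]
    - [1,0,0,0,0,0,0]

```text
time: 13.6
eef_pos: [0.5882, -0.3158, 0.0874]
tool_rot: [-2.422, -1.994, 0.002]
force: [-0.4, 0.9, -0.5]
gripper_width: 1.006
```

```bash
python3 st.py
python3 - <<'E'
from h import *
from station import imaging
c=imaging.camera("wrist"); t=imaging.camera("side")
f=lambda im,x0,y0,x1,y1: cv2.resize(im[y0:y1,x0:x1],(390,580),interpolation=cv2.INTER_NEAREST)
o=np.hstack([f(c["image"],220,150,340,330),f(t["image"],310,120,410,270)]); cv2.imwrite("pics/c10.png",o[:,:,::-1])
E
```

```text
13.6 [ 0.5882 -0.3158  0.0874] [-0.4  0.9 -0.5] [-0.   -0.   -0.02]
[ 0.0002  0.0008 -0.     -0.0039 -0.0019 -0.0013]
```

View pics/c10.png

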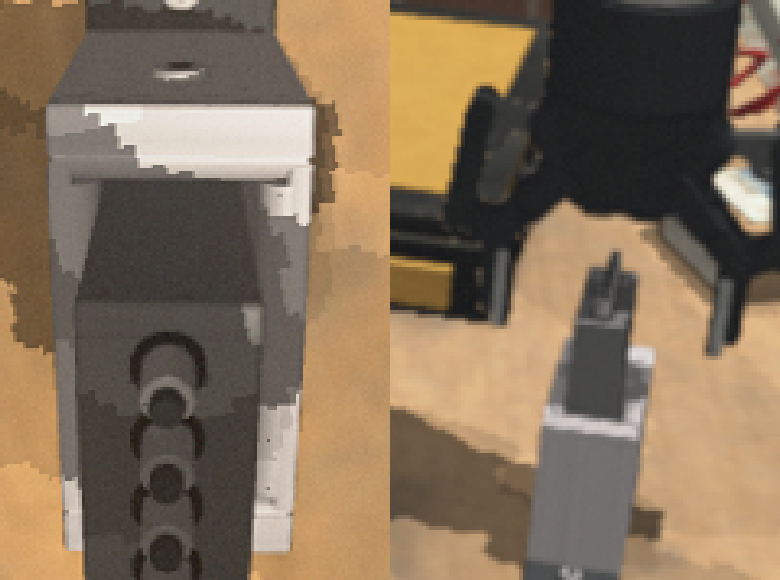

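arm_command:
  increments:
    - [1,0,0,-0.01,0,0,0]
    - [1,0,0,-0.03,0,0,0]
    - [1,0,0,-0.06,0,0,0]
    - [1,0,0,-0.09,0,0,0]
    - [1,0,0,-0.12,0,0,0]
    - [1,0,0,-0.14,0,0,0]
    - [1,0,0,-0.14,0,0,0]
    - [1,0,0,-0.14,0,0,0]
    - [1,0,0,-0.14,0,0,0]

```text
time: 14.45
eef_pos: [0.5883, -0.3157, 0.2273]
tool_rot: [-2.422, -1.994, 0.001]
force: [-0.0, 0.6, 0.6]
gripper_width: 1.001
```

```bash
python3 st.py
python3 - <<'E'
from h import *
from station import imaging,arm
s=arm.state(); c=imaging.camera("wrist"); t=imaging.camera("side");p=imaging.camera("top")
np.savez("w11.npz",e=s["eef_pos"],r=s["tool_rot"])
cv2.imwrite("pics/w11.png",c["image"][:,:,::-1]); cv2.imwrite("pics/t11.png",p["image"][:,:,::-1])
f=lambda im,x0,y0,x1,y1: cv2.resize(im[y0:y1,x0:x1],(390,580),interpolation=cv2.INTER_NEAREST)
o=np.hstack([f(c["image"],220,150,340,330),f(t["image"],310,180,410,330)]); cv2.imwrite("pics/c11.png",o[:,:,::-1])
a=cv2.imread("pics/top0.png"); b=p["image"][:,:,::-1]
print(cv2.absdiff(a,b).max(2)[140:240,322:360].mean())
E
```

```text
14.45 [ 0.5883 -0.3157  0.2273] [-0.   0.6  0.6] [-0.01  0.05 -0.02]
[ 0.      0.0007 -0.     -0.0045 -0.0025 -0.0012]
19.06342105263158
```

View pics/c11.png

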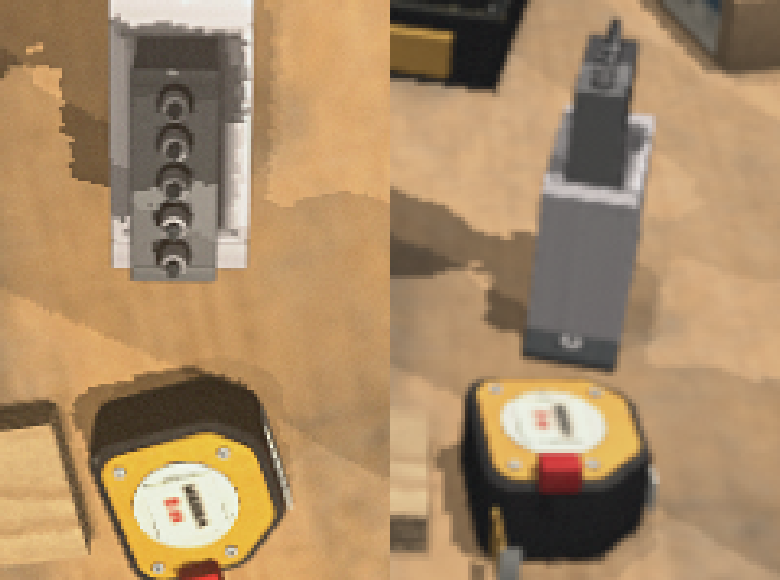

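View pics/t11.png

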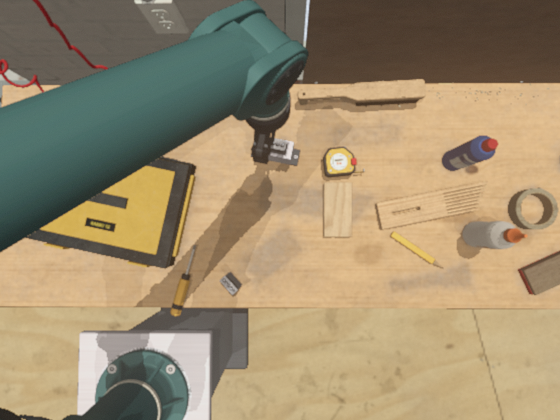

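Run:
```python
from h import *
from station import imaging,arm
d=np.load("w11.npz"); s={"eef_pos":d["e"],"tool_rot":d["r"]}; c=imaging.camera("wrist")
u=lambda x,y:(220+x/3.25-.5,150+y/3.222-.5)
yv=np.array([np.cos(.19),-np.sin(.19)]);xv=np.array([np.sin(.19),np.cos(.19)])
A=np.array([onz(ray_wrist(c,s,u(*p)),.119)[:2] for p in [(132,68),(221,68),(217,280),(132,280)]])
B=np.array([onz(ray_wrist(c,s,u(*p)),.076)[:2] for p in [(111,200),(252,200)]])
print((A@yv).round(4),(A@xv).round(4),(B@yv).round(4)); print(A.mean(0))
print("angle",np.arctan2(*(A[0]+A[1]-A[2]-A[3])[::-1]))
print("off top y",(A.mean(0)@yv)-(B@yv).mean(), "dock y est", (np.array([.589,-.3158])@yv))
```

```text
[0.6267 0.6482 0.6476 0.6258] [-0.1707 -0.1708 -0.2265 -0.2265] [0.6178 0.6592]
[ 0.58808969 -0.31538322]
angle 1.367876299052158
off top y -0.0014104140721928893 dock y est 0.638042133517651
```

```bash
python3 -c "
from station import hand_in
print(hand_in())"
```

```text
the job is handed in; nothing more can be done
None
```

The cassette is in the dock, bits up, clicked in and released. I handed the job in at about 14.6 s of the 42 s allowed; no verdict is reported, so what follows is my own reading.

**What I did:** I gripped the larger cassette across its thickness, lifted it, lined it up over the bay with the wrist camera and pushed it down in 2–5 mm steps by feel.
- **Passing the ball:** this peaked at about 10 N.
- **Click:** at underside ≈ 14 mm the push fell to slightly below zero and the cassette sprang sideways off the ball.
- **Seat:** it then stopped on a stiff seat at underside ≈ 12 mm above the bench. The last press read 10.6 N, roughly 12 N/mm. I relaxed the push, opened the fingers and raised the arm 140 mm.

**Last checks:**
- **Height:** the top measures 55.8 mm long when taken as 119 mm high, which fits a seated cassette.
- **Position and turn:** the top is about 1.4 mm off the dock's centreline, a lean of at most about 0.03 rad, and the turn agrees with the bay to within about 0.02 rad.
- **Release:** the arm's force was near zero after letting go.
- **Bystanders:** the tape measure and the offcut look unmoved in the top view. My pixel difference there read 19 grey levels, which I took for changed shadows but did not check further.

**Not confirmed or in disagreement:**
- The ball itself cannot be seen, so the click is judged from force and motion only.
- The dock position from the top camera differed from the wrist camera's by about 3 mm. I used the wrist camera's value.
- The cassette shifted about 1 mm sideways on release.

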